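Put the solder reel away from the leaning dispenser

TASK

Slide the solder reel (the tall, narrow one of the two wound things) off its leaning post on the dispenser, under the lamp bar, and lower it gently into the deep grey tub, so that it stands on one end on the tub's floor, released. Do not drop it in, and leave the tape roll on its post and the tub, fan and screwdriver where they are.

Things in the scene. Friction and masses are not known exactly. Their poses are not given: they have to be found in the camera images.
- reel: reel of solder wire wound solid between two thin black flanges: a cylinder 60 mm in diameter and 46 mm long (winding 59 mm in diameter, silver grey), 250 g nominal, with a through bore of 21 mm. At the start it sits on one of the dispenser's two posts (either one). Origin: centre of its lower end face; z runs along its bore, up the post.
- reel_center (a point): the middle of the reel, on its axis, 23 mm from either end face
- rack: fixed dispenser: dark steel base 170 x 440 x 12 mm, two posts 150 mm apart along y, both leaning 32 degrees from vertical towards its front (-x); each post 15 mm thick, 62 mm long, on a seat disc 54 mm wide. A lamp bar over the posts bars the way straight from above: come along the post's lean, from the front. Origin: on the table under the middle between the seats; x to its rear, z up.
- foot_left (a point): centre of the seat disc's top face at the foot of the post at +y of the dispenser, on the post's axis, 55 mm above the table
- tip_left (a point): end of the post at +y, on its axis, 62 mm from the foot
- foot_right (a point): centre of the seat disc's top face at the foot of the post at -y of the dispenser, 55 mm above the table
- tip_right (a point): end of the post at -y, on its axis, 62 mm from the foot
- light_bar (a point): middle of the lamp bar: 40 mm (x) by 420 mm (y) by 18 mm, underside 291 mm above the table, centre 25 mm in front of the seats. Thin uprights carry it at y = -212 and +212 mm of the dispenser, 80 mm behind the seats, with 12 mm arms at the bar's height
- tub: loose grey plastic tub, open on top, outer size 190 (x) by 240 (y) by 95 (z) mm, walls 4 mm, 0.6 kg. Origin: centre of its underside on the table; z up.
- tub_in (a point): centre of the tub's inner floor (its upper face); the rim is 95 mm above the table
- roll: bystander: flat roll of brown tape, 72 mm in diameter and 19 mm wide, on the other post. Origin: centre of its lower face; z up the post.
- fan: bystander: square black case fan, 120 x 120 x 25 mm, lying on the table. Origin: centre of its underside.
- screwdriver: bystander: screwdriver 180 mm long lying on the table along its own x.
Things that resemble listed ones, but are neither listed nor needed, are in the scene too. There is more than one size of the reel; the one meant has the size given above.

How it is judged (in metres and radians):
On the way:
1. the reel is right off its post, its middle more than 90 mm from the foot of either post (distance between reel_center and foot_left above 0.09 m and distance between reel_center and foot_right above 0.09 m), for 0.1 s.
At the end, for the whole second after the job is handed in: The reel stands on either end on the tub's inner floor (axis within 0.12 rad of the tub's, its middle 17 to 30 mm above that floor, within the walls), at rest and released; the tub is level and within 50 mm of where it was (x of reel_center in the frame of tub_in between -0.07 and 0.07 m and y of reel_center in the frame of tub_in between -0.095 and 0.095 m and z of reel_center in the frame of tub_in between 0.017 and 0.03 m and angle between the z axis of reel and the z axis of tub, either way round below 0.12 rad and linear speed of reel below 0.02 m/s and angle between tub's own z axis and vertical below 0.05 rad and distance of tub from where it was at the start of the episode below 0.05 m); the robot touches nothing.
It fails at once if the reel falls into the tub (faster than 0.5 m/s within the tub's walls, its middle under 80 mm above the tub's floor) (linear speed of reel above 0.5 m/s and z of reel_center in the frame of tub_in below 0.08 m and x of reel_center in the frame of tub_in between -0.095 and 0.095 m and y of reel_center in the frame of tub_in between -0.12 and 0.12 m).
It fails at once if the reel is rammed against the tub (contact force over 40 N) (contact force between reel and tub above 40 N).
It fails at once if the tape roll is moved more than 30 mm (distance of roll from where it was at the start of the episode above 0.03 m).
It fails at once if the tub is shoved more than 50 mm (distance of tub from where it was at the start of the episode above 0.05 m).
It fails at once if the fan or screwdriver is moved more than 30 mm (distance of any of fan, screwdriver from where it was at the start of the episode above 0.03 m).
It also fails if it takes over 48 s, if anything falls off the work surface, if the arm or the gripper's body presses on something with over 40 N, if the wrist force passes 120 N, or if a joint passes its speed limit or range.

ROBOT

A 7-joint arm with a two-finger parallel gripper is mounted at the origin on the work surface. World frame = base frame: x ahead of the robot, y to its left, z up, the work surface at z = 0. Lengths are in mm, angles in rad, forces in N, time in s.
With the tool pointing down it reaches from about 425 to 825 mm from the base axis. Payload 3.6 kg.
Tool frame: the origin (TCP) lies midway between the tips of the shut fingers; the grasp point (between the pads) lies 19 mm behind it; z points along the fingers, y is the line along which they close (so a half turn about z gives the same grasp; the last joint's range is limited). The gripper opens to 85 mm and grips with 20 to 120 N. Pads are 22 mm wide; open, the fingers measure 114 mm over their backs; the gripper's body (76 mm by 85 mm) begins 54 mm behind the grasp point. The pads swing forward as they close: fully open they stand 13 mm farther back than shut.
Start: joints at [-1.284, 0.615, -0.013, 1.423, 0.008, 1.103, -0.04], TCP at [199.987, 618.44, 231.297] pointing down, gripper open.
Joint ranges: [-3.12, 3.12], [-0.3, 2.06], [-1.34, 1.32], [0.26, 2.42], [-1.36, 4.5], [0.01, 1.98], [-2.84, 2.84]. Speed limits (rad/s): [2.79, 2.79, 3.14, 3.14, 3.14, 3.14, 3.14].

INTERFACE

Orientations are given as a unit quaternion [x, y, z, w].
In Python, from station import get_state, capture, hand_in gives the robot as it stands.
- The arm moves only by the tool apply_moves, never from a script. Its argument "increments" is a list of rows, each an object of numbers: "tx", "ty", "tz": the shift along the tool's x, y, z in mm; "wx", "wy", "wz": the turn, a rotation vector about the tool's x, y, z in rad; "grip": the opening, from 0 (shut) to 1 (fully open). A call has exactly 8 rows; each row shifts and turns the commanded pose from where the row before left it, along the tool's axes as they then stand; what a row does not reach is not made up. A row lasts 1/10 s, in which the tool goes at most 50 mm and 8.59 degrees, less where a joint would pass 70% of its speed; a pose out of reach is approached as far as the arm can. A call with a gripper value outside its range is refused whole. The fingers move at their own pace and stop on an object; "grip_force" is the grip in N (left out, the last holds). Time passes only in rows, so rows that do not move let the fingers close, or fill a call up. It gives the time, the measured TCP pose, the force, the opening and the grip force at its end, in the units of the state.
- get_state(): the state, without advancing time (a new reading comes with each control period).
- capture(name): name is "scene" or "top" or "wrist"; returns a dict with "img" (480x640x3 uint8, red, green, blue), "range_z" (480x640 float32, mm along the optical axis (not along the pixel's ray), 0 where there is no reading), "K" (3x3 intrinsics, pixels), "R" (3x3) and "t" (3): a world point X has camera coordinates R X + t. Camera axes: x right, y down, z forward; pixel columns grow to the right and rows downward; lengths in mm; the calibration is good to about 2 mm. A picture is of the moment at which its call begins.
- hand_in(): hands the job in; it is judged then, once.
The state is a dict: "time": time; "qpos": joint angles; "qvel": joint speeds; "joint_efforts": joint torques, N m; "tcp_pos": TCP position; "tool_rot": TCP orientation; "ft_force": force on the tool from outside, world axes, zero at the start; "moment": the same for the moment, N m; "finger_gap": finger opening in mm; "grasp_force": force on a finger pad.
Only numpy, scipy, OpenCV 4.12 (cv2) and the standard library are available. Lean on these libraries where they do the work, as an engineer would, in place of code of your own. Each camera call takes 0.05 s, during which the arm holds its last target. There are 200 camera calls.

## Working session

There is one attempt and no reset: what is moved stays moved. The work goes in short steps, Python scripts to look and compute and a tool call to move; the robot and the scene stay as the last step left them, time stands still between calls to the robot, and variables do not carry over. Pictures are saved under pics/ and viewed, at most 10 in all, crops included, and the job is handed in when it is done.

Besides the shell and the picture viewer there is one more tool, called after ">>>" as a command line: name --argument value ..., lists and objects as JSON in quotes. apply_moves: Moves the arm, as the interface text tells. Its arguments: {"type":"object","properties":{"increments":{"type":"array","items":{"type":"object","properties":{"tx":{"type":"number"},"ty":{"type":"number"},"tz":{"type":"number"},"wx":{"type":"number"},"wy":{"type":"number"},"wz":{"type":"number"},"grip":{"type":"number"}}}},"grip_force":{"type":"number"}},"required":["increments"]}

```bash
ls; mkdir -p pics
python3 - <<'E'
from station import *
import cv2,numpy as np
s=get_state();print(s)
for n in("scene","top"):
    c=capture(n);cv2.imwrite(f"pics/{n}0.png",c["img"][...,::-1]);np.savez(f"{n}0.npz",**c);print(n,c["K"],c["R"],c["t"],(c["range_z"]>0).mean())
E
```

```text
pics
{'time': 0.0, 'qpos': array([-1.28449353,  0.61591482, -0.01261459,  1.42492764,  0.00809561,
        1.1034353 , -0.04040807]), 'qvel': array([ 0.00027996,  0.00032803,  0.000225  ,  0.00312733, -0.00062818,
        0.00062263, -0.00031445]), 'joint_efforts': array([ 7.03676815e-04, -4.69199717e+01,  2.59295180e-01, -1.71027392e+01,
        9.90808709e-03,  9.63444239e-03, -2.08590158e-07]), 'tcp_pos': array([199.77145137, 617.71081952, 230.13151802]), 'tool_rot': array([ 1.55737138e-01,  9.87797655e-01, -1.30417270e-03, -1.86957992e-04]), 'ft_force': array([-0.03038081, -0.31102409, -0.70631166]), 'moment': array([-0.02167789,  0.00764086, -0.00207744]), 'grasp_force': 0.0, 'finger_gap': 85.5482541053713}
scene [[476.6230083    0.         316.86901181]
 [  0.         476.6230083  235.37759553]
 [  0.           0.           1.        ]] [[-0.41251883  0.91074546  0.01925942]
 [ 0.56706918  0.27328331 -0.77701273]
 [-0.71292409 -0.30961096 -0.62919019]] [ 231.79591362 -183.52259582 1387.17015474] 0.995966796875
top [[470.37298271   0.         318.13492704]
 [  0.         470.37298271 235.14546519]
 [  0.           0.           1.        ]] [[ 0.02220223 -0.99975139  0.00205368]
 [-0.99909491 -0.02226211 -0.03624591]
 [ 0.03628262 -0.00124709 -0.99934079]] [ -17.9440414   547.98539505 1028.44388971] 0.9960970052083333
```

View pics/scene0.png

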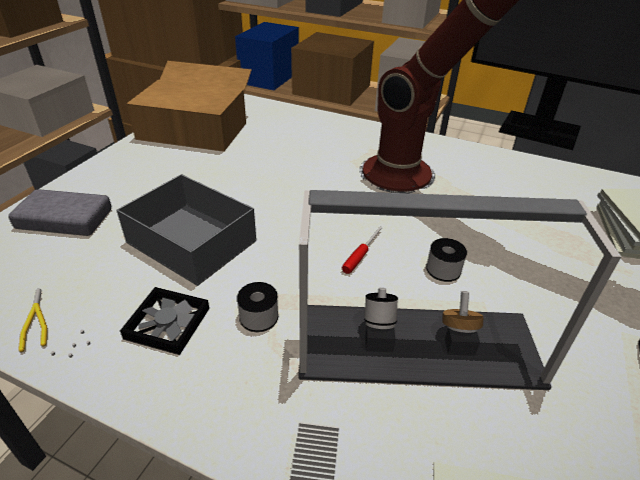

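View pics/top0.png

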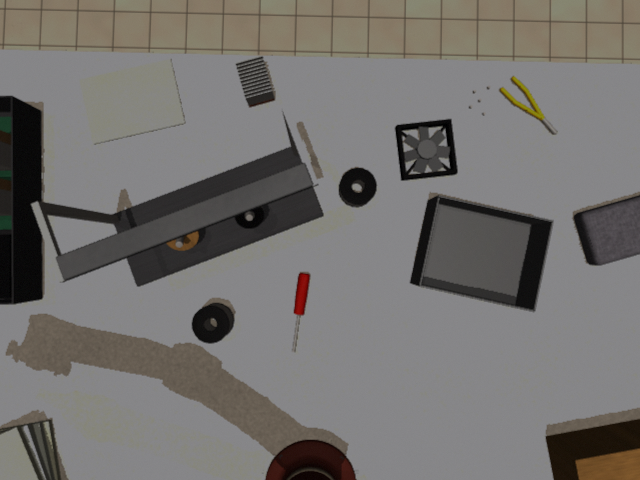

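The scene view shows three reels: one on the post at (381,308), and two standing on the table at (258,305) and (447,259). The tape roll is on the other post at (462,318). The tub is at scene (187,225) and top (483,252), the fan at top (427,150), and the screwdriver at top (301,300). The one I want should be the reel on the post. I'll check that with measurements and a crop.

```bash
cat > h.py <<'E'
import numpy as np,cv2
def load(n): return dict(np.load(n+".npz"))
def cloud(c):
    v,u=np.mgrid[:480,:640];z=c["range_z"];K=c["K"]
    P=np.stack([(u-K[0,2])/K[0,0]*z,(v-K[1,2])/K[1,1]*z,z],-1)
    return (P-c["t"])@c["R"]
def proj(c,X):
    p=(c["R"]@np.atleast_2d(X).T).T+c["t"];p=p@c["K"].T;return p[:,:2]/p[:,2:]
E
python3 - <<'E'
from h import *
np.set_printoptions(precision=1,suppress=True)
for n,pts in (("scene0",dict(reeltop=(381,296),reelfront=(381,313),posttip=(382,290),rollpost=(464,293),roll=(462,322),bar=(450,207),barL=(315,197),barR=(580,208),t1=(258,297),t2=(447,245),tubfloor=(187,225),base=(420,360))),
  ("top0",dict(bar1=(190,222),barL=(70,268),barR=(305,180),reel=(250,221),roll=(170,243),base1=(215,255),t1=(357,172),t2=(212,310),tubf=(480,250),rimL=(425,228),rimR=(540,260),rimT=(495,210),fan=(427,150),sd=(301,290)))):
    c=load(n);P=cloud(c)
    for k,(u,v) in pts.items(): print(n,k,P[v,u])
c=load("top0");P=cloud(c)
# bar from top
m=(abs(P[...,2]-309)<12);m[:,330:]=0
cnt,lab,st,_=cv2.connectedComponentsWithStats(m.astype(np.uint8))
i=1+np.argmax(st[1:,4]);r=P[lab==i][:,:2].astype(np.float32);print("bar",len(r),cv2.minAreaRect(r))
# rack base from top
m=(abs(P[...,2]-12)<6)&(c["img"].max(-1)<75);m[:,330:]=0;m[300:]=0;m[:,:100]=0
cnt,lab,st,_=cv2.connectedComponentsWithStats(m.astype(np.uint8))
r=P[m&(np.isin(lab,np.where(st[:,4]>200)[0]))][:,:2].astype(np.float32);print("base",len(r),cv2.minAreaRect(r))
m=(abs(P[...,2]-95)<5);m[:,:380]=0;m[:180]=0;m[320:]=0;m[:,565:]=0
r=P[m][:,:2].astype(np.float32);print("tub rim",len(r),cv2.minAreaRect(r))
c=load("scene0");P=cloud(c)
m=(abs(P[...,2]-95)<4);m[:,:100]=0;m[:,270:]=0;m[:160]=0
r=P[m][:,:2].astype(np.float32);print("tub rim sc",len(r),cv2.minAreaRect(r))
m=np.zeros((480,640),bool);m[165:225,300:595]=1;m&=abs(P[...,2]-309)<10
r=P[m][:,:2].astype(np.float32);print("bar sc",len(r),cv2.minAreaRect(r))
im=c["img"][190:390,290:560];cv2.imwrite("pics/crop1.png",cv2.resize(im,None,fx=2.9,fy=2.9,interpolation=3)[...,::-1])
E
```

```text
scene0 reeltop [590.1 137.6 102.2]
scene0 reelfront [616.5 147.9  88.4]
scene0 posttip [583.4 136.3 110.8]
scene0 rollpost [526.  272.5 109.9]
scene0 roll [572.2 283.1  84.9]
scene0 bar [568.5 217.1 310.2]
scene0 barL [634.3  23.  310.7]
scene0 barR [483.9 397.1 310.1]
scene0 t1 [640.3 -91.7  43.9]
scene0 t2 [337.5 210.6  57. ]
scene0 tubfloor [ 472.4 -390.3    4.1]
scene0 base [625.  233.1  11.9]
top0 bar1 [553.7 196.9 307.5]
top0 barL [477.2 382.3 308.3]
top0 barR [623.8  17.2 310. ]
top0 reel [571.2 134.2  87.8]
top0 roll [522.9 302.7  66.6]
top0 base1 [499.4 220.9   8.1]
top0 t1 [ 510.6   -4.5 1047.7]
top0 t2 [385.2 212.3  60.3]
top0 tubf [ 523.5 -365.4    4.8]
top0 rimL [ 567.8 -235.6   36. ]
top0 rimR [ 504.7 -462.9   80.3]
top0 rimT [ 605.3 -367.7   84.8]
top0 fan [ 740.  -240.5   23.2]
top0 sd [428.2  28.7  27. ]
bar 8243 ((597.7661743164062, 223.40679931640625), (133.8431396484375, 437.40435791015625), 22.203012466430664)
base 8979 ((587.71728515625, 219.0140380859375), (169.83355712890625, 439.18426513671875), 22.319271087646484)
tub rim 982 ((516.3277587890625, -347.47857666015625), (241.6613311767578, 190.2410888671875), 78.6970443725586)
tub rim sc 825 ((517.1653442382812, -346.48876953125), (246.04522705078125, 193.42308044433594), 78.66111755371094)
bar sc 5808 ((577.2402954101562, 215.41746520996094), (89.86952209472656, 436.7882080078125), 22.181413650512695)
```

View pics/crop1.png

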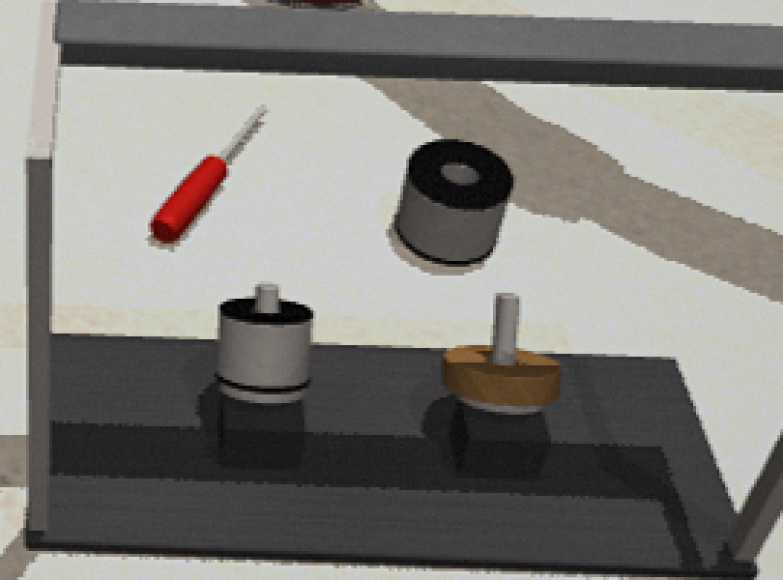

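The crop shows the reel on the right-hand post at crop (265,345). It is silver between two black flanges and tall, with a short post stub showing, so it fits the description. The two loose reels are off the posts, and the brown roll at (502,380) is the bystander. Next I'll measure this reel's axis from both views.

```bash
cat >> h.py <<'E'
from scipy.optimize import least_squares
from scipy.spatial.transform import Rotation as Ro
from scipy.linalg import logm,expm
Y=np.radians(22.25);rx=np.array([np.cos(Y),np.sin(Y),0]);ry=np.array([-np.sin(Y),np.cos(Y),0])
ax=-np.sin(np.radians(32))*rx+np.array([0,0,np.cos(np.radians(32))])
def T(p,R):
    M=np.eye(4);M[:3,:3]=R;M[:3,3]=p;return M
def tool(z,y):
    z=z/np.linalg.norm(z);y=y-z*(y@z);y/=np.linalg.norm(y);return np.stack([np.cross(y,z),y,z],1)
def cur():
    from station import get_state
    s=get_state();return T(s["tcp_pos"],Ro.from_quat(s["tool_rot"]).as_matrix()),s
def step(A,B,n):
    """constant tool-frame row that, repeated n times, takes pose A to B"""
    M=expm(np.real(logm(np.linalg.inv(A)@B))/n)
    return np.round(M[:3,3],1),np.round(Ro.from_matrix(M[:3,:3]).as_rotvec(),4)
E
python3 - <<'E'
from h import *
np.set_printoptions(precision=1,suppress=True)
foot0=np.array([616.4,149.6,55.]);e2=np.cross(ax,ry)
for n in("scene0","top0"):
    c=load(n);P=cloud(c);Q=P-foot0;h=Q@ax;a=Q@ry;b=Q@e2
    m=(np.hypot(a,b)<45)&(h>6)&(h<40);q=P[m]
    f=lambda p:np.hypot(a[m]-p[0],b[m]-p[1])-29.5
    s=least_squares(f,[0,0],loss="soft_l1");print(n,m.sum(),"radial offset ry,e2",s.x,"rms",np.sqrt(np.mean(s.fun**2)),np.median(abs(s.fun)))
    r=np.hypot(a-s.x[0],b-s.x[1]);t=(r<26)&(r>14)&(h>30)&(h<60);print(" top face h",np.median(h[t]),t.sum())
    t=(r<6)&(h>50)&(h<75);print(" post h max",np.percentile(h[t],95) if t.any() else None)
    # two-view check: predicted pixels of reel-top centre
    print(" px",proj(c,foot0+s.x[0]*ry+s.x[1]*e2+46*ax))
    for u in (P,):
        for nm,box in(("t1",(600,680,-140,-50)),("t2",(330,420,160,250))):
            k=(u[...,0]>box[0])&(u[...,0]<box[1])&(u[...,1]>box[2])&(u[...,1]<box[3])&(u[...,2]>15);
            print(" ",nm,"h",np.percentile(u[k][:,2],90),"ext",np.ptp(u[k],0))
E
```

```text
scene0 598 radial offset ry,e2 [ 0.2 11.7] rms 1.2214668264716766 0.7683841329466343
 top face h 52.3201673357422 100
 post h max 68.57612650412663
 px [[380.7 299.3]]
  t1 h 62.40227265480201 ext [66.5 76.1 49.9]
  t2 h 62.017201042880174 ext [66.2 72.8 50.3]
top0 10 radial offset ry,e2 [-7.5 -9.1] rms 0.8605778638512415 0.3684590273445547
 top face h 51.9585982857446 60
 post h max None
 px [[248.6 204.5]]
  t1 h 62.44246265926348 ext [66.3 75.6 50.7]
  t2 h 62.531453852674666 ext [63.5 74.5 50. ]
```

```bash
cat >> h.py <<'E'
F=np.array([604.3,144.6,54.3]);G=tool(-ax,ry)
E
python3 - <<'E'
from h import *
np.set_printoptions(precision=1,suppress=True)
A,s=cur();W=T([430,260,260],G);P=T(F+130*ax,G)
print(step(A,W,16),step(W,P,8));print(F+130*ax)
M=A.copy();S=expm(np.real(logm(np.linalg.inv(A)@W))/16)
for i in range(16):
    M=M@S
    if i%3==2:print(M[:3,3],(M[:3,3]-F)@rx)
E
```

```text
(array([-14.7, -22.9,   1.2]), array([-0., -0., -0.])) (array([  1.2, -21.6,  13.3]), array([0., 0., 0.]))
[540.5 118.5 164.5]
[224.  539.9 227.5] -202.26852324640723
[258.2 465.8 227.5] -198.75119041280783
[301.3 396.6 231.3] -185.03305423014507
[352.3 333.4 239.9] -161.78692418079697
[409.7 277.1 254. ] -129.95006382651786
```

Run:
```python
from h import *
A,s=cur();W=T([430,260,260],G);P=T(F+130*ax,G)
print(step(A,W,16),step(W,P,8))
```

```text
(array([-14.7, -22.9,   1.2]), array([-0.0124, -0.0335, -0.0426])) (array([  1.2, -21.6,  13.3]), array([0., 0., 0.]))
```

>>> apply_moves --increments '[{"tx": -14.7, "ty": -22.9, "tz": 1.2, "wx": -0.0124, "wy": -0.0335, "wz": -0.0426, "grip": 1}, {"tx": -14.7, "ty": -22.9, "tz": 1.2, "wx": -0.0124, "wy": -0.0335, "wz": -0.0426, "grip": 1}, {"tx": -14.7, "ty": -22.9, "tz": 1.2, "wx": -0.0124, "wy": -0.0335, "wz": -0.0426, "grip": 1}, {"tx": -14.7, "ty": -22.9, "tz": 1.2, "wx": -0.0124, "wy": -0.0335, "wz": -0.0426, "grip": 1}, {"tx": -14.7, "ty": -22.9, "tz": 1.2, "wx": -0.0124, "wy": -0.0335, "wz": -0.0426, "grip": 1}, {"tx": -14.7, "ty": -22.9, "tz": 1.2, "wx": -0.0124, "wy": -0.0335, "wz": -0.0426, "grip": 1}, {"tx": -14.7, "ty": -22.9, "tz": 1.2, "wx": -0.0124, "wy": -0.0335, "wz": -0.0426, "grip": 1}, {"tx": -14.7, "ty": -22.9, "tz": 1.2, "wx": -0.0124, "wy": -0.0335, "wz": -0.0426, "grip": 1}]'

```text
time: 0.9
tcp_pos: [286.3, 418.3, 230.1]
tool_rot: [-0.016, 0.99, 0.028, 0.139]
ft_force: [0.4, 0.3, 0.2]
finger_gap: 85.5
grasp_force: 0.0
```

>>> apply_moves --increments '[{"tx": -14.7, "ty": -22.9, "tz": 1.2, "wx": -0.0124, "wy": -0.0335, "wz": -0.0426, "grip": 1}, {"tx": -14.7, "ty": -22.9, "tz": 1.2, "wx": -0.0124, "wy": -0.0335, "wz": -0.0426, "grip": 1}, {"tx": -14.7, "ty": -22.9, "tz": 1.2, "wx": -0.0124, "wy": -0.0335, "wz": -0.0426, "grip": 1}, {"tx": -14.7, "ty": -22.9, "tz": 1.2, "wx": -0.0124, "wy": -0.0335, "wz": -0.0426, "grip": 1}, {"tx": -14.7, "ty": -22.9, "tz": 1.2, "wx": -0.0124, "wy": -0.0335, "wz": -0.0426, "grip": 1}, {"tx": -14.7, "ty": -22.9, "tz": 1.2, "wx": -0.0124, "wy": -0.0335, "wz": -0.0426, "grip": 1}, {"tx": -14.7, "ty": -22.9, "tz": 1.2, "wx": -0.0124, "wy": -0.0335, "wz": -0.0426, "grip": 1}, {"tx": -14.7, "ty": -22.9, "tz": 1.2, "wx": -0.0124, "wy": -0.0335, "wz": -0.0426, "grip": 1}]'

```text
time: 1.7
tcp_pos: [430.4, 259.4, 260.6]
tool_rot: [-0.186, 0.943, 0.054, 0.271]
ft_force: [0.6, 0.6, 1.4]
finger_gap: 85.3
grasp_force: 0.0
```

>>> apply_moves --increments '[{"tx": 1.2, "ty": -21.6, "tz": 13.3, "grip": 1}, {"tx": 1.2, "ty": -21.6, "tz": 13.3, "grip": 1}, {"tx": 1.2, "ty": -21.6, "tz": 13.3, "grip": 1}, {"tx": 1.2, "ty": -21.6, "tz": 13.3, "grip": 1}, {"tx": 1.2, "ty": -21.6, "tz": 13.3, "grip": 1}, {"tx": 1.2, "ty": -21.6, "tz": 13.3, "grip": 1}, {"tx": 1.2, "ty": -21.6, "tz": 13.3, "grip": 1}, {"tx": 1.2, "ty": -21.6, "tz": 13.3, "grip": 1}]'

```text
schema error: expected keys tx, ty, tz, wx, wy, wz, grip
```

Run:
```python
from h import *
from station import capture
np.set_printoptions(precision=1,suppress=True)
A,s=cur();print(A[:3,3],(A[:3,3]-F)@ax,A[:3,:3].T@G, s["qpos"])
c=capture("wrist");np.savez("w1.npz",**c);cv2.imwrite("pics/w1.png",c["img"][...,::-1])
P=cloud(c);e2=np.cross(ax,ry);Q=P-F;h=Q@ax;a=Q@ry;b=Q@e2
r=np.hypot(a,b)
t=(r<45)&(h>38)&(h<54);print("top face h",np.median(h[t]),t.sum())
d=(c["img"].max(-1)<70)&t
(cx,cy),rad=cv2.minEnclosingCircle(np.stack([a[t],b[t]],1).astype(np.float32));print("circle ry,e2",cx,cy,rad)
t=(r<20)&(h>56)&(h<70);print("post tip",t.sum(),a[t].mean(),b[t].mean(),np.median(h[t])) if t.any() else 0
print("px F,top,tip",proj(c,np.array([F,F+46*ax,F+62*ax])))
```

```text
[430.4 259.4 260.6] 237.17392655937516 [[ 1. -0.  0.]
 [ 0.  1. -0.]
 [-0.  0.  1.]] [-0.8  0.2  0.1  2.2  0.6  0.2  0.8]
top face h 45.82036227146672 3100
circle ry,e2 0.05629398673772812 -0.19881999492645264 30.181930541992188
post tip 258 1.3326999227756262 -2.849781301228982 61.533936173838185
px F,top,tip [[147.9 194.3]
 [126.2 202.9]
 [117.3 206.4]]
```

View pics/w1.png

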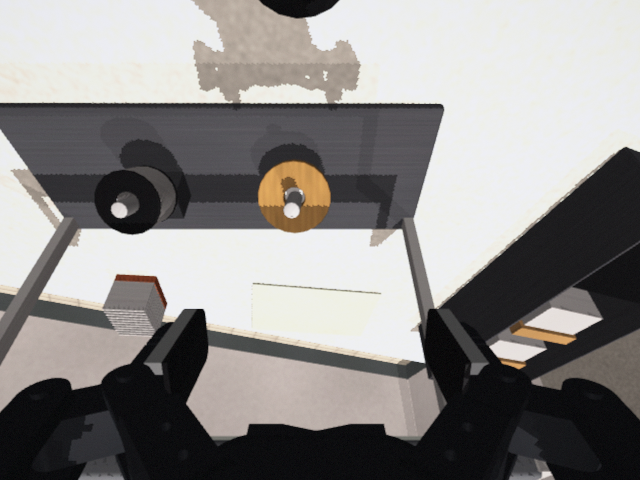

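The wrist view shows the reel's top face at (128,202) and the post tip at (119,210). The fitted circle has a 30 mm radius and lies on my estimated axis to within 0.3 mm, and the top face is 46 mm up the post, so the two views agree. I'll go ahead to the pre-grasp.

>>> apply_moves --increments '[{"tx": 1.2, "ty": -21.6, "tz": 13.3, "wx": 0, "wy": 0, "wz": 0, "grip": 1}, {"tx": 1.2, "ty": -21.6, "tz": 13.3, "wx": 0, "wy": 0, "wz": 0, "grip": 1}, {"tx": 1.2, "ty": -21.6, "tz": 13.3, "wx": 0, "wy": 0, "wz": 0, "grip": 1}, {"tx": 1.2, "ty": -21.6, "tz": 13.3, "wx": 0, "wy": 0, "wz": 0, "grip": 1}, {"tx": 1.2, "ty": -21.6, "tz": 13.3, "wx": 0, "wy": 0, "wz": 0, "grip": 1}, {"tx": 1.2, "ty": -21.6, "tz": 13.3, "wx": 0, "wy": 0, "wz": 0, "grip": 1}, {"tx": 1.2, "ty": -21.6, "tz": 13.3, "wx": 0, "wy": 0, "wz": 0, "grip": 1}, {"tx": 1.2, "ty": -21.6, "tz": 13.3, "wx": 0, "wy": 0, "wz": 0, "grip": 1}]'

```text
time: 2.55
tcp_pos: [545.3, 118.3, 177.7]
tool_rot: [-0.186, 0.946, 0.054, 0.261]
ft_force: [-0.2, 0.2, 0.2]
finger_gap: 85.6
grasp_force: 0.0
```

Run:
```python
from h import *
from station import capture
np.set_printoptions(precision=4,suppress=True)
A,s=cur();print(A[:3,3],(A[:3,3]-F)@ax,s["qpos"],s["ft_force"])
print(step(A,T(F+5*ax,G),8))
c=capture("wrist");P=cloud(c);e2=np.cross(ax,ry);Q=P-F;h=Q@ax;a=Q@ry;b=Q@e2
r=np.hypot(a,b)
t=(r<45)&(h>38)&(h<54);print("top face h",np.median(h[t]),t.sum(),cv2.minEnclosingCircle(np.stack([a[t],b[t]],1).astype(np.float32)))
```

```text
[545.3204 118.27   177.7215] 138.87778876729746 [ 0.0039  0.4148 -0.2703  2.2036  1.2739  0.0149  0.4736] [-0.2234  0.1505  0.1978]
(array([ 1.2,  0.2, 16.7]), array([ 0.0006, -0.0024, -0.0002]))
top face h 45.87498319827821 5432 ((-0.06584536284208298, -0.35757356882095337), 29.8656063079834)
```

```bash
cat >> h.py <<'E'
import itertools
LO=np.array([-3.12,-.3,-1.34,.26,-1.36,.01,-2.84]);HI=np.array([3.12,2.06,1.32,2.42,4.5,1.98,2.84])
def fk(q,k,s,off=0):
    H,L1,L2,Lt=k;R=np.eye(3);p=np.array([0,0,H])
    for i,axn in enumerate("zyzyzyz"):
        R=R@Ro.from_euler(axn,s[i]*q[i]).as_matrix()
        if i==2:p=p+R@[0,0,L1]
        if i==4:p=p+R@[0,0,L2]
    p=p+R@[0,0,Lt];return p,R@Ro.from_euler('z',off).as_matrix()
E
python3 - <<'E'
from h import *
np.set_printoptions(precision=3,suppress=True)
D=[(np.array([-1.28449353,0.61591482,-0.01261459,1.42492764,0.00809561,1.1034353,-0.04040807]),np.array([199.77,617.71,230.13]),Ro.from_quat([.155737,.987798,-.001304,-.000187]).as_matrix())]
A,s=cur();D.append((s["qpos"],A[:3,3],A[:3,:3]))
best=[]
for s3,s5,s7 in itertools.product((1,-1),repeat=3):
    S=[-1,1,s3,1,s5,1,s7]
    def f(x): 
        o=[]
        for q,p,R in D:
            P,RR=fk(q,x[:4],S,x[4]);o+=[(P-p)/100,(RR-R).ravel()]
        return np.concatenate(o)
    for o in(0,1.57,3.14,-1.57):
        r=least_squares(f,[340,430,430,250,o]);best.append((r.cost,S,r.x))
best.sort(key=lambda b:b[0])
for b in best[:3]:print(b)
_,S,x=best[0];np.savez("kin.npz",S=S,x=x)
for h in(130,110,80,50,20,5):
    sols=[]
    for sd in np.linspace(-1.2,1.2,9):
        g=lambda q:np.r_[(fk(q,x[:4],S,x[4])[0]-F-h*ax)/50,(fk(q,x[:4],S,x[4])[1]-G).ravel()]
        for q5 in(-1,0,1.3,3):
            q0=np.clip(s["qpos"]+0,LO+.02,HI-.02);q0[2]=sd;q0[4]=q5
            r=least_squares(g,q0,bounds=(LO,HI));sols.append((r.cost,np.linalg.norm(r.x-s["qpos"]),r.x))
    ok=sorted([t for t in sols if t[0]<1e-6],key=lambda t:t[1]);b=min(sols,key=lambda t:t[0])
    print(h,len(ok),*( [ok[0][1:],"q6max",max(t[2][5] for t in ok)] if ok else [b]))
E
```

```text
(np.float64(0.03631930464417166), [-1, 1, -1, 1, -1, 1, -1], array([175.177, 597.968, 345.221, 283.36 ,   1.571]))
(np.float64(0.03631930464417166), [-1, 1, -1, 1, -1, 1, -1], array([175.177, 597.968, 345.221, 283.36 ,   1.571]))
(np.float64(0.03631930464417188), [-1, 1, -1, 1, -1, 1, -1], array([175.177, 597.968, 345.221, 283.36 ,   1.571]))
130 31 (np.float64(1.0822067467832321), array([ 0.279,  0.514, -0.683,  2.249,  1.944,  0.258, -0.172])) q6max 0.36449703552566526
110 31 (np.float64(1.1773072104015148), array([ 0.336,  0.598, -0.824,  2.246,  1.925,  0.385, -0.147])) q6max 0.39469521799825436
80 31 (np.float64(1.2904103089956342), array([ 0.316,  0.672, -0.832,  2.236,  2.008,  0.448, -0.214])) q6max 0.4480559058122231
50 31 (np.float64(1.378402717106185), array([ 0.292,  0.738, -0.822,  2.222,  2.079,  0.494, -0.266])) q6max 0.4940211784390002
20 31 (np.float64(1.4507425710705655), array([ 0.268,  0.8  , -0.808,  2.202,  2.137,  0.531, -0.303])) q6max 0.5312708396133214
5 31 (np.float64(1.4824871070669527), array([ 0.257,  0.83 , -0.8  ,  2.19 ,  2.163,  0.547, -0.318])) q6max 0.5466333465614831
```

Run:
```python
from h import *
A,s=cur();print(step(A,T(F+90*ax,G),8))
```

```text
(array([1.1, 1.1, 6. ]), array([-0.0004, -0.0028, -0.001 ]))
```

>>> apply_moves --increments '[{"tx": 1.1, "ty": 1.1, "tz": 6, "wx": -0.0004, "wy": -0.0028, "wz": -0.001, "grip": 1}, {"tx": 1.1, "ty": 1.1, "tz": 6, "wx": -0.0004, "wy": -0.0028, "wz": -0.001, "grip": 1}, {"tx": 1.1, "ty": 1.1, "tz": 6, "wx": -0.0004, "wy": -0.0028, "wz": -0.001, "grip": 1}, {"tx": 1.1, "ty": 1.1, "tz": 6, "wx": -0.0004, "wy": -0.0028, "wz": -0.001, "grip": 1}, {"tx": 1.1, "ty": 1.1, "tz": 6, "wx": -0.0004, "wy": -0.0028, "wz": -0.001, "grip": 1}, {"tx": 1.1, "ty": 1.1, "tz": 6, "wx": -0.0004, "wy": -0.0028, "wz": -0.001, "grip": 1}, {"tx": 1.1, "ty": 1.1, "tz": 6, "wx": -0.0004, "wy": -0.0028, "wz": -0.001, "grip": 1}, {"tx": 1.1, "ty": 1.1, "tz": 6, "wx": -0.0004, "wy": -0.0028, "wz": -0.001, "grip": 1}]'

```text
time: 3.4
tcp_pos: [559.2, 134.1, 136.8]
tool_rot: [-0.19, 0.943, 0.056, 0.268]
ft_force: [-0.2, -0.4, -0.3]
finger_gap: 85.3
grasp_force: 0.0
```

Run:
```python
from h import *
np.set_printoptions(precision=3,suppress=True)
A,s=cur();d=A[:3,3]-F;print("h",d@ax,"ry",d@ry,"e2",d@np.cross(ax,ry),"rot",Ro.from_matrix(A[:3,:3].T@G).as_rotvec(),s["qpos"])
for h in(60,5):print(h,step(A,T(F+h*ax,G),8))
```

```text
h 94.19077445392847 ry 7.341853335912125 e2 -4.937697291297155 rot [ 0.009 -0.004  0.006] [ 0.246  0.588 -0.677  2.207  1.986  0.293 -0.196]
60 (array([ 0.6, -0.9,  4.3]), array([ 0.001, -0.001,  0.001]))
5 (array([ 0.6, -1. , 11.1]), array([ 0.001, -0.001,  0.001]))
```

>>> apply_moves --increments '[{"tx": 1.2, "ty": -1.8, "tz": 4, "wx": 0.002, "wy": -0.001, "wz": 0.002, "grip": 1}, {"tx": 1.2, "ty": -1.8, "tz": 4, "wx": 0.002, "wy": -0.001, "wz": 0.002, "grip": 1}, {"tx": 1.2, "ty": -1.8, "tz": 4, "wx": 0.002, "wy": -0.001, "wz": 0.002, "grip": 1}, {"tx": 1.2, "ty": -1.8, "tz": 4, "wx": 0.002, "wy": -0.001, "wz": 0.002, "grip": 1}, {"tx": 0, "ty": 0, "tz": 4, "wx": 0, "wy": 0, "wz": 0, "grip": 1}, {"tx": 0, "ty": 0, "tz": 4, "wx": 0, "wy": 0, "wz": 0, "grip": 1}, {"tx": 0, "ty": 0, "tz": 4, "wx": 0, "wy": 0, "wz": 0, "grip": 1}, {"tx": 0, "ty": 0, "tz": 4, "wx": 0, "wy": 0, "wz": 0, "grip": 1}]'

```text
time: 4.2
tcp_pos: [574.3, 132.6, 107.4]
tool_rot: [-0.185, 0.943, 0.054, 0.271]
ft_force: [-0.5, -0.6, 0.5]
finger_gap: 85.2
grasp_force: 0.0
```

Run:
```python
from h import *
np.set_printoptions(precision=3,suppress=True)
A,s=cur();d=A[:3,3]-F;print("h",d@ax,"ry",d@ry,"e2",d@np.cross(ax,ry),"rot",Ro.from_matrix(A[:3,:3].T@G).as_rotvec(),s["qpos"])
for h in(60,5):print(h,step(A,T(F+h*ax,G),8))
```

```text
h 62.16038444392695 ry 0.20372505395344298 e2 -0.7626914782569969 rot [ 0.002  0.001 -0.001] [ 0.272  0.685 -0.728  2.196  2.085  0.387 -0.263]
60 (array([ 0.1, -0. ,  0.3]), array([ 0.,  0., -0.]))
5 (array([ 0.1, -0. ,  7.1]), array([ 0.,  0., -0.]))
```

>>> apply_moves --increments '[{"tx": 0.1, "ty": 0, "tz": 7.1, "wx": 0, "wy": 0, "wz": 0, "grip": 1}, {"tx": 0.1, "ty": 0, "tz": 7.1, "wx": 0, "wy": 0, "wz": 0, "grip": 1}, {"tx": 0.1, "ty": 0, "tz": 7.1, "wx": 0, "wy": 0, "wz": 0, "grip": 1}, {"tx": 0.1, "ty": 0, "tz": 7.1, "wx": 0, "wy": 0, "wz": 0, "grip": 1}, {"tx": 0.1, "ty": 0, "tz": 7.1, "wx": 0, "wy": 0, "wz": 0, "grip": 1}, {"tx": 0.1, "ty": 0, "tz": 7.1, "wx": 0, "wy": 0, "wz": 0, "grip": 1}, {"tx": 0.1, "ty": 0, "tz": 7.1, "wx": 0, "wy": 0, "wz": 0, "grip": 1}, {"tx": 0.1, "ty": 0, "tz": 7.1, "wx": 0, "wy": 0, "wz": 0, "grip": 1}]'

```text
time: 5.0
tcp_pos: [601.6, 143.7, 58.5]
tool_rot: [-0.185, 0.943, 0.054, 0.271]
ft_force: [0.1, -0.3, 0.0]
finger_gap: 84.8
grasp_force: 0.0
```

>>> apply_moves --increments '[{"tx": 0, "ty": 0, "tz": 0, "wx": 0, "wy": 0, "wz": 0, "grip": 0.5}, {"tx": 0, "ty": 0, "tz": 0, "wx": 0, "wy": 0, "wz": 0, "grip": 0.5}, {"tx": 0, "ty": 0, "tz": 0, "wx": 0, "wy": 0, "wz": 0, "grip": 0.5}, {"tx": 0, "ty": 0, "tz": 0, "wx": 0, "wy": 0, "wz": 0, "grip": 0.5}, {"tx": 0, "ty": 0, "tz": 0, "wx": 0, "wy": 0, "wz": 0, "grip": 0.5}, {"tx": 0, "ty": 0, "tz": 0, "wx": 0, "wy": 0, "wz": 0, "grip": 0.5}, {"tx": 0, "ty": 0, "tz": 0, "wx": 0, "wy": 0, "wz": 0, "grip": 0.5}, {"tx": 0, "ty": 0, "tz": 0, "wx": 0, "wy": 0, "wz": 0, "grip": 0.5}]' --grip_force 60

```text
time: 5.8
tcp_pos: [600.9, 143.8, 59.3]
tool_rot: [-0.185, 0.943, 0.054, 0.271]
ft_force: [-4.2, -1.4, 5.7]
finger_gap: 58.7
grasp_force: 65.0
```

Run:
```python
from h import *
np.set_printoptions(precision=3,suppress=True)
A,s=cur();d=A[:3,3]-F;print("h",d@ax,"ry",d@ry,"e2",d@np.cross(ax,ry),"rot",Ro.from_matrix(A[:3,:3].T@G).as_rotvec(),s["qpos"],s["ft_force"],s["grasp_force"],s["finger_gap"])
```

```text
h 6.051537340967525 ry 0.580698554495591 e2 0.311838985798393 rot [ 0.002  0.001 -0.001] [ 0.253  0.823 -0.742  2.146  2.171  0.477 -0.298] [-4.205 -1.45   5.713] 65.02443596720695 58.73455626798341
```

The reel is gripped: the gap is 58.7 mm, which matches the 59 mm winding, at 65 N. Next I'll slide it off along the post.

>>> apply_moves --increments '[{"tx": 0, "ty": 0, "tz": -4, "wx": 0, "wy": 0, "wz": 0, "grip": 0.5}, {"tx": 0, "ty": 0, "tz": -8, "wx": 0, "wy": 0, "wz": 0, "grip": 0.5}, {"tx": 0, "ty": 0, "tz": -10, "wx": 0, "wy": 0, "wz": 0, "grip": 0.5}, {"tx": 0, "ty": 0, "tz": -10, "wx": 0, "wy": 0, "wz": 0, "grip": 0.5}, {"tx": 0, "ty": 0, "tz": -10, "wx": 0, "wy": 0, "wz": 0, "grip": 0.5}, {"tx": 0, "ty": 0, "tz": -10, "wx": 0, "wy": 0, "wz": 0, "grip": 0.5}, {"tx": 0, "ty": 0, "tz": -10, "wx": 0, "wy": 0, "wz": 0, "grip": 0.5}, {"tx": 0, "ty": 0, "tz": -10, "wx": 0, "wy": 0, "wz": 0, "grip": 0.5}]'

```text
time: 6.6
tcp_pos: [565.5, 128.8, 120.9]
tool_rot: [-0.185, 0.943, 0.054, 0.271]
ft_force: [0.5, 0.0, -1.6]
finger_gap: 58.5
grasp_force: 64.8
```

Run:
```python
from h import *
from station import capture
np.set_printoptions(precision=4,suppress=True)
A,s=cur();d=A[:3,3]-F;print("h",d@ax,"ry",d@ry,"e2",d@np.cross(ax,ry),"rot",Ro.from_matrix(A[:3,:3].T@G).as_rotvec(),s["qpos"],s["ft_force"],s["grasp_force"],s["finger_gap"])
c=capture("scene");cv2.imwrite("pics/s2.png",cv2.resize(c["img"][180:400,280:600],None,fx=2.4,fy=2.4)[...,::-1])
ty=np.array([.196,.98,0]);D=tool(np.array([0,0,-1.]),ty)
W1=T([490,100,230],G);W2=T([470,-60,240],D);W3=T([516.5,-347,240],D)
print(step(A,W1,8));print(step(W1,W2,16));print(step(W2,W3,16))
```

```text
h 78.69833466218795 ry 0.06559381631954864 e2 0.24097991970158006 rot [ 0.0014  0.0011 -0.0012] [ 0.2775  0.6426 -0.7209  2.2108  2.0577  0.3562 -0.2484] [ 0.5464  0.0485 -1.6141] 64.80614483356476 58.481610166382985
(array([  1.3,   0.3, -16.9]), array([ 0.0002,  0.0001, -0.0002]))
(array([ 2.1, -9.9, -1.6]), array([0.0102, 0.0339, 0.0356]))
(array([ -6.4, -17. ,   0. ]), array([ 0.,  0., -0.]))
```

View pics/s2.png

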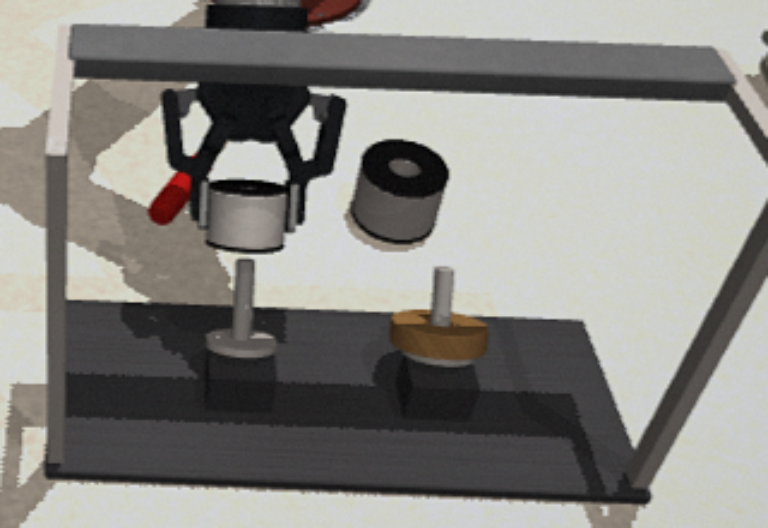

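The reel, at crop (245,218), hangs clear of the bare post tip at (243,262), and the tape roll has not moved. Next I'll move it farther out and then turn it upright in front of the rack.

Run:
```python
from h import *
np.set_printoptions(precision=4,suppress=True)
A,s=cur();ty=np.array([.196,.98,0]);D=tool(np.array([0,0,-1.]),ty)
W1=T(F+128*ax-15*rx,G);W2=T([500,-70,245],D);W3=T([516.5,-347,240],D)
print(step(A,W1,8));print(step(W1,W2,16));print(step(W2,W3,16))
S=expm(np.real(logm(np.linalg.inv(W1)@W2))/16);M=W1
for i in range(16):
    M=M@S
    if i%3==0:
        b=M@[0,0,-130,1];print(M[:3,3],"tcp rackx",(M[:3,3]-F)@rx,"body",b[:3],(b[:3]-F)@rx,(b[:3]-F)@ry+75*-1)
```

```text
(array([ 1.6, -0. , -7. ]), array([ 0.0001,  0.0003, -0.    ]))
(array([  1.3, -11. ,  -6.2]), array([0.0102, 0.0339, 0.0356]))
(array([ -4.4, -16.8,   0.3]), array([ 0.,  0., -0.]))
[527.7322 101.3403 167.373 ] tcp rackx -87.24685020926327 body [467.0144  77.8501 279.8966] -152.33817163504463 -84.796772656988
[526.4436  65.7893 181.2267] tcp rackx -101.90078967678642 body [475.8327  49.4343 299.8482] -154.93608386808285 -114.43576135746801
[522.8683  30.6424 195.6966] tcp rackx -118.51821766009093 body [483.6519  20.3267 319.2104] -158.7206503777678 -144.3367018382566
[517.1401  -3.8551 211.0124] tcp rackx -136.88239407273946 body [490.3475  -9.3643 338.1021] -163.76602353881745 -174.3522235474806
[509.4415 -37.4728 227.3846] tcp rackx -156.73698392183695 body [495.8206 -39.5172 356.6529] -170.1177760400695 -204.33235863136275
[500. -70. 245.] tcp rackx -177.79186785286657 body [500. -70. 375.] -177.79186785286652 -234.12794137231015
```

Those waypoints stay clear of the bar.

>>> apply_moves --increments '[{"tx": 1.6, "ty": 0, "tz": -7, "wx": 0, "wy": 0, "wz": 0, "grip": 0.5}, {"tx": 1.6, "ty": 0, "tz": -7, "wx": 0, "wy": 0, "wz": 0, "grip": 0.5}, {"tx": 1.6, "ty": 0, "tz": -7, "wx": 0, "wy": 0, "wz": 0, "grip": 0.5}, {"tx": 1.6, "ty": 0, "tz": -7, "wx": 0, "wy": 0, "wz": 0, "grip": 0.5}, {"tx": 1.6, "ty": 0, "tz": -7, "wx": 0, "wy": 0, "wz": 0, "grip": 0.5}, {"tx": 1.6, "ty": 0, "tz": -7, "wx": 0, "wy": 0, "wz": 0, "grip": 0.5}, {"tx": 1.6, "ty": 0, "tz": -7, "wx": 0, "wy": 0, "wz": 0, "grip": 0.5}, {"tx": 1.6, "ty": 0, "tz": -7, "wx": 0, "wy": 0, "wz": 0, "grip": 0.5}]'

```text
time: 7.45
tcp_pos: [528.0, 113.5, 161.2]
tool_rot: [-0.185, 0.943, 0.054, 0.271]
ft_force: [-0.2, 0.5, -2.5]
finger_gap: 58.6
grasp_force: 64.9
```

>>> apply_moves --increments '[{"tx": 1.3, "ty": -11, "tz": -6.2, "wx": 0.0102, "wy": 0.0339, "wz": 0.0356, "grip": 0.5}, {"tx": 1.3, "ty": -11, "tz": -6.2, "wx": 0.0102, "wy": 0.0339, "wz": 0.0356, "grip": 0.5}, {"tx": 1.3, "ty": -11, "tz": -6.2, "wx": 0.0102, "wy": 0.0339, "wz": 0.0356, "grip": 0.5}, {"tx": 1.3, "ty": -11, "tz": -6.2, "wx": 0.0102, "wy": 0.0339, "wz": 0.0356, "grip": 0.5}, {"tx": 1.3, "ty": -11, "tz": -6.2, "wx": 0.0102, "wy": 0.0339, "wz": 0.0356, "grip": 0.5}, {"tx": 1.3, "ty": -11, "tz": -6.2, "wx": 0.0102, "wy": 0.0339, "wz": 0.0356, "grip": 0.5}, {"tx": 1.3, "ty": -11, "tz": -6.2, "wx": 0.0102, "wy": 0.0339, "wz": 0.0356, "grip": 0.5}, {"tx": 1.3, "ty": -11, "tz": -6.2, "wx": 0.0102, "wy": 0.0339, "wz": 0.0356, "grip": 0.5}]'

```text
time: 8.25
tcp_pos: [525.0, 31.2, 192.8]
tool_rot: [-0.065, 0.984, 0.027, 0.161]
ft_force: [1.1, -1.5, -1.6]
finger_gap: 58.8
grasp_force: 65.0
```

>>> apply_moves --increments '[{"tx": 1.3, "ty": -11, "tz": -6.2, "wx": 0.0102, "wy": 0.0339, "wz": 0.0356, "grip": 0.5}, {"tx": 1.3, "ty": -11, "tz": -6.2, "wx": 0.0102, "wy": 0.0339, "wz": 0.0356, "grip": 0.5}, {"tx": 1.3, "ty": -11, "tz": -6.2, "wx": 0.0102, "wy": 0.0339, "wz": 0.0356, "grip": 0.5}, {"tx": 1.3, "ty": -11, "tz": -6.2, "wx": 0.0102, "wy": 0.0339, "wz": 0.0356, "grip": 0.5}, {"tx": 1.3, "ty": -11, "tz": -6.2, "wx": 0.0102, "wy": 0.0339, "wz": 0.0356, "grip": 0.5}, {"tx": 1.3, "ty": -11, "tz": -6.2, "wx": 0.0102, "wy": 0.0339, "wz": 0.0356, "grip": 0.5}, {"tx": 1.3, "ty": -11, "tz": -6.2, "wx": 0.0102, "wy": 0.0339, "wz": 0.0356, "grip": 0.5}, {"tx": 1.3, "ty": -11, "tz": -6.2, "wx": 0.0102, "wy": 0.0339, "wz": 0.0356, "grip": 0.5}]'

```text
time: 9.05
tcp_pos: [505.7, -58.0, 236.6]
tool_rot: [0.078, 0.997, 0.001, 0.025]
ft_force: [0.1, -0.4, -2.1]
finger_gap: 58.5
grasp_force: 64.9
```

Run:
```python
from h import *
np.set_printoptions(precision=4,suppress=True)
A,s=cur();ty=np.array([.196,.98,0]);D=tool(np.array([0,0,-1.]),ty)
print(A[:3,3],Ro.from_matrix(A[:3,:3].T@D).as_rotvec(),s["qpos"],s["ft_force"],s["finger_gap"],s["grasp_force"])
print(step(A,T([516.5,-347,240],D),16))
```

```text
[505.7042 -57.9587 236.5904] [0.0064 0.0489 0.0403] [ 0.6917  0.5064 -0.926   1.8394  0.4953  0.9881  0.9766] [ 0.1014 -0.4107 -2.0788] 58.491456651200856 64.94531527161598
(array([ -3.8, -17.7,  -0.2]), array([0.0004, 0.0031, 0.0025]))
```

>>> apply_moves --increments '[{"tx": -3.8, "ty": -17.7, "tz": -0.2, "wx": 0.0004, "wy": 0.0031, "wz": 0.0025, "grip": 0.5}, {"tx": -3.8, "ty": -17.7, "tz": -0.2, "wx": 0.0004, "wy": 0.0031, "wz": 0.0025, "grip": 0.5}, {"tx": -3.8, "ty": -17.7, "tz": -0.2, "wx": 0.0004, "wy": 0.0031, "wz": 0.0025, "grip": 0.5}, {"tx": -3.8, "ty": -17.7, "tz": -0.2, "wx": 0.0004, "wy": 0.0031, "wz": 0.0025, "grip": 0.5}, {"tx": -3.8, "ty": -17.7, "tz": -0.2, "wx": 0.0004, "wy": 0.0031, "wz": 0.0025, "grip": 0.5}, {"tx": -3.8, "ty": -17.7, "tz": -0.2, "wx": 0.0004, "wy": 0.0031, "wz": 0.0025, "grip": 0.5}, {"tx": -3.8, "ty": -17.7, "tz": -0.2, "wx": 0.0004, "wy": 0.0031, "wz": 0.0025, "grip": 0.5}, {"tx": -3.8, "ty": -17.7, "tz": -0.2, "wx": 0.0004, "wy": 0.0031, "wz": 0.0025, "grip": 0.5}]'

```text
time: 9.85
tcp_pos: [512.5, -203.0, 238.3]
tool_rot: [0.088, 0.996, 0.0, 0.013]
ft_force: [-0.0, -0.0, -2.1]
finger_gap: 58.4
grasp_force: 64.9
```

>>> apply_moves --increments '[{"tx": -3.8, "ty": -17.7, "tz": -0.2, "wx": 0.0004, "wy": 0.0031, "wz": 0.0025, "grip": 0.5}, {"tx": -3.8, "ty": -17.7, "tz": -0.2, "wx": 0.0004, "wy": 0.0031, "wz": 0.0025, "grip": 0.5}, {"tx": -3.8, "ty": -17.7, "tz": -0.2, "wx": 0.0004, "wy": 0.0031, "wz": 0.0025, "grip": 0.5}, {"tx": -3.8, "ty": -17.7, "tz": -0.2, "wx": 0.0004, "wy": 0.0031, "wz": 0.0025, "grip": 0.5}, {"tx": -3.8, "ty": -17.7, "tz": -0.2, "wx": 0.0004, "wy": 0.0031, "wz": 0.0025, "grip": 0.5}, {"tx": -3.8, "ty": -17.7, "tz": -0.2, "wx": 0.0004, "wy": 0.0031, "wz": 0.0025, "grip": 0.5}, {"tx": -3.8, "ty": -17.7, "tz": -0.2, "wx": 0.0004, "wy": 0.0031, "wz": 0.0025, "grip": 0.5}, {"tx": -3.8, "ty": -17.7, "tz": -0.2, "wx": 0.0004, "wy": 0.0031, "wz": 0.0025, "grip": 0.5}]'

```text
time: 10.65
tcp_pos: [516.7, -348.4, 239.8]
tool_rot: [0.098, 0.995, 0.0, 0.0]
ft_force: [-0.5, 0.6, -2.2]
finger_gap: 58.7
grasp_force: 64.9
```

Run:
```python
from h import *
from station import capture
np.set_printoptions(precision=4,suppress=True)
A,s=cur();ty=np.array([.196,.98,0]);D=tool(np.array([0,0,-1.]),ty)
print(A[:3,3],Ro.from_matrix(A[:3,:3].T@D).as_rotvec(),s["qpos"],s["ft_force"],s["finger_gap"],s["grasp_force"])
for z in(120,):print(step(A,T([516.5,-347,z],D),8))
c=capture("scene");cv2.imwrite("pics/s3.png",cv2.resize(c["img"][60:320,60:340],None,fx=2.2,fy=2.2)[...,::-1])
P=cloud(c);im=c["img"].astype(int)
Q=P-A[:3,3];m=(np.hypot(Q[...,0],Q[...,1])<34)&(Q[...,2]>-30)&(Q[...,2]<60)
print("lowest z of held rel TCP",np.percentile(Q[m][:,2],[1,5,50]),m.sum())
mb=m&(im.max(-1)>120);print("winding z range rel TCP",np.percentile(Q[mb][:,2],[2,98]) if mb.any() else None)
```

```text
[ 516.7204 -348.3921  239.7676] [0.001  0.0001 0.0012] [ 1.0332  0.6975 -0.8713  1.4786  0.5492  1.2224  1.4631] [-0.4597  0.6498 -2.1669] 58.749188274089796 64.94416750967503
(array([ 0.1,  0.2, 15. ]), array([0.0001, 0.    , 0.0002]))
lowest z of held rel TCP [-5.3894 -3.0976 31.3716] 774
winding z range rel TCP [-6.1137 18.2578]
```

View pics/s3.png

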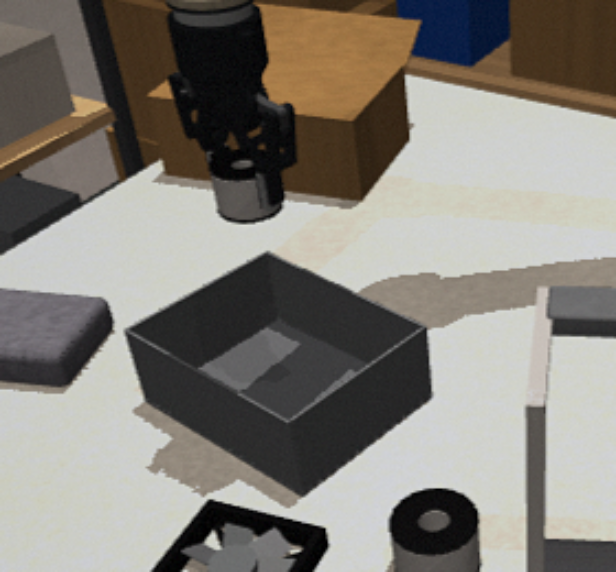

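The reel hangs upright at crop (248,190), above the tub. The lower end was 6 mm below the TCP and the floor is at about 4 mm, so contact should come at a TCP height of about 10 mm. I'll lower it to about 35 first.

>>> apply_moves --increments '[{"tx": 0, "ty": 0.2, "tz": 15, "wx": 0, "wy": 0, "wz": 0, "grip": 0.5}, {"tx": 0, "ty": 0.2, "tz": 15, "wx": 0, "wy": 0, "wz": 0, "grip": 0.5}, {"tx": 0, "ty": 0.2, "tz": 15, "wx": 0, "wy": 0, "wz": 0, "grip": 0.5}, {"tx": 0, "ty": 0.2, "tz": 15, "wx": 0, "wy": 0, "wz": 0, "grip": 0.5}, {"tx": 0, "ty": 0.2, "tz": 15, "wx": 0, "wy": 0, "wz": 0, "grip": 0.5}, {"tx": 0, "ty": 0.2, "tz": 15, "wx": 0, "wy": 0, "wz": 0, "grip": 0.5}, {"tx": 0, "ty": 0.2, "tz": 15, "wx": 0, "wy": 0, "wz": 0, "grip": 0.5}, {"tx": 0, "ty": 0.2, "tz": 15, "wx": 0, "wy": 0, "wz": 0, "grip": 0.5}]'

```text
time: 11.5
tcp_pos: [517.2, -345.1, 118.6]
tool_rot: [0.098, 0.995, 0.0, 0.0]
ft_force: [0.2, -1.1, -1.9]
finger_gap: 58.8
grasp_force: 64.9
```

>>> apply_moves --increments '[{"tx": 0, "ty": 0, "tz": 15, "wx": 0, "wy": 0, "wz": 0, "grip": 0.5}, {"tx": 0, "ty": 0, "tz": 15, "wx": 0, "wy": 0, "wz": 0, "grip": 0.5}, {"tx": 0, "ty": 0, "tz": 12, "wx": 0, "wy": 0, "wz": 0, "grip": 0.5}, {"tx": 0, "ty": 0, "tz": 10, "wx": 0, "wy": 0, "wz": 0, "grip": 0.5}, {"tx": 0, "ty": 0, "tz": 10, "wx": 0, "wy": 0, "wz": 0, "grip": 0.5}, {"tx": 0, "ty": 0, "tz": 10, "wx": 0, "wy": 0, "wz": 0, "grip": 0.5}, {"tx": 0, "ty": 0, "tz": 8, "wx": 0, "wy": 0, "wz": 0, "grip": 0.5}, {"tx": 0, "ty": 0, "tz": 5, "wx": 0, "wy": 0, "wz": 0, "grip": 0.5}]'

```text
time: 12.3
tcp_pos: [517.0, -345.1, 34.1]
tool_rot: [0.098, 0.995, 0.0, -0.0]
ft_force: [-0.8, -0.7, -2.5]
finger_gap: 58.7
grasp_force: 64.9
```

>>> apply_moves --increments '[{"tx": 0, "ty": 0, "tz": 3, "wx": 0, "wy": 0, "wz": 0, "grip": 0.5}, {"tx": 0, "ty": 0, "tz": 3, "wx": 0, "wy": 0, "wz": 0, "grip": 0.5}, {"tx": 0, "ty": 0, "tz": 3, "wx": 0, "wy": 0, "wz": 0, "grip": 0.5}, {"tx": 0, "ty": 0, "tz": 2, "wx": 0, "wy": 0, "wz": 0, "grip": 0.5}, {"tx": 0, "ty": 0, "tz": 2, "wx": 0, "wy": 0, "wz": 0, "grip": 0.5}, {"tx": 0, "ty": 0, "tz": 1, "wx": 0, "wy": 0, "wz": 0, "grip": 0.5}, {"tx": 0, "ty": 0, "tz": 1, "wx": 0, "wy": 0, "wz": 0, "grip": 0.5}, {"tx": 0, "ty": 0, "tz": 0, "wx": 0, "wy": 0, "wz": 0, "grip": 0.5}]'

```text
time: 13.1
tcp_pos: [517.2, -345.1, 19.9]
tool_rot: [0.098, 0.995, 0.0, 0.0]
ft_force: [0.1, 0.5, -1.5]
finger_gap: 58.8
grasp_force: 64.9
```

Nothing has touched yet. I'll creep down.

>>> apply_moves --increments '[{"tx": 0, "ty": 0, "tz": 1, "wx": 0, "wy": 0, "wz": 0, "grip": 0.5}, {"tx": 0, "ty": 0, "tz": 1, "wx": 0, "wy": 0, "wz": 0, "grip": 0.5}, {"tx": 0, "ty": 0, "tz": 1, "wx": 0, "wy": 0, "wz": 0, "grip": 0.5}, {"tx": 0, "ty": 0, "tz": 1, "wx": 0, "wy": 0, "wz": 0, "grip": 0.5}, {"tx": 0, "ty": 0, "tz": 1, "wx": 0, "wy": 0, "wz": 0, "grip": 0.5}, {"tx": 0, "ty": 0, "tz": 1, "wx": 0, "wy": 0, "wz": 0, "grip": 0.5}, {"tx": 0, "ty": 0, "tz": 1, "wx": 0, "wy": 0, "wz": 0, "grip": 0.5}, {"tx": 0, "ty": 0, "tz": 0, "wx": 0, "wy": 0, "wz": 0, "grip": 0.5}]'

```text
time: 13.9
tcp_pos: [517.1, -345.1, 12.8]
tool_rot: [0.098, 0.995, 0.0, 0.0]
ft_force: [0.5, -0.2, -1.4]
finger_gap: 58.6
grasp_force: 64.9
```

>>> apply_moves --increments '[{"tx": 0, "ty": 0, "tz": 0.4, "wx": 0, "wy": 0, "wz": 0, "grip": 0.5}, {"tx": 0, "ty": 0, "tz": 0.4, "wx": 0, "wy": 0, "wz": 0, "grip": 0.5}, {"tx": 0, "ty": 0, "tz": 0.4, "wx": 0, "wy": 0, "wz": 0, "grip": 0.5}, {"tx": 0, "ty": 0, "tz": 0.4, "wx": 0, "wy": 0, "wz": 0, "grip": 0.5}, {"tx": 0, "ty": 0, "tz": 0.4, "wx": 0, "wy": 0, "wz": 0, "grip": 0.5}, {"tx": 0, "ty": 0, "tz": 0.4, "wx": 0, "wy": 0, "wz": 0, "grip": 0.5}, {"tx": 0, "ty": 0, "tz": 0, "wx": 0, "wy": 0, "wz": 0, "grip": 0.5}, {"tx": 0, "ty": 0, "tz": 0, "wx": 0, "wy": 0, "wz": 0, "grip": 0.5}]'

```text
time: 14.7
tcp_pos: [517.3, -345.1, 11.2]
tool_rot: [0.098, 0.995, 0.0, 0.0]
ft_force: [-2.7, 0.1, 6.0]
finger_gap: 59.0
grasp_force: 65.5
```

It is on the floor, with about 8 N of push-back. I'll open slowly and then withdraw straight up.

>>> apply_moves --increments '[{"tx": 0, "ty": 0, "tz": 0, "wx": 0, "wy": 0, "wz": 0, "grip": 0.68}, {"tx": 0, "ty": 0, "tz": 0, "wx": 0, "wy": 0, "wz": 0, "grip": 0.72}, {"tx": 0, "ty": 0, "tz": 0, "wx": 0, "wy": 0, "wz": 0, "grip": 0.76}, {"tx": 0, "ty": 0, "tz": 0, "wx": 0, "wy": 0, "wz": 0, "grip": 0.85}, {"tx": 0, "ty": 0, "tz": 0, "wx": 0, "wy": 0, "wz": 0, "grip": 1}, {"tx": 0, "ty": 0, "tz": 0, "wx": 0, "wy": 0, "wz": 0, "grip": 1}, {"tx": 0, "ty": 0, "tz": 0, "wx": 0, "wy": 0, "wz": 0, "grip": 1}, {"tx": 0, "ty": 0, "tz": 0, "wx": 0, "wy": 0, "wz": 0, "grip": 1}]' --grip_force 20

```text
time: 15.5
tcp_pos: [517.3, -345.1, 10.5]
tool_rot: [0.098, 0.995, 0.0, 0.0]
ft_force: [0.4, -0.4, 1.2]
finger_gap: 85.4
grasp_force: 0.0
```

>>> apply_moves --increments '[{"tx": 0, "ty": 0, "tz": -5, "wx": 0, "wy": 0, "wz": 0, "grip": 1}, {"tx": 0, "ty": 0, "tz": -10, "wx": 0, "wy": 0, "wz": 0, "grip": 1}, {"tx": 0, "ty": 0, "tz": -15, "wx": 0, "wy": 0, "wz": 0, "grip": 1}, {"tx": 0, "ty": 0, "tz": -25, "wx": 0, "wy": 0, "wz": 0, "grip": 1}, {"tx": 0, "ty": 0, "tz": -30, "wx": 0, "wy": 0, "wz": 0, "grip": 1}, {"tx": 0, "ty": 0, "tz": -30, "wx": 0, "wy": 0, "wz": 0, "grip": 1}, {"tx": 0, "ty": 0, "tz": -30, "wx": 0, "wy": 0, "wz": 0, "grip": 1}, {"tx": 0, "ty": 0, "tz": -20, "wx": 0, "wy": 0, "wz": 0, "grip": 1}]'

```text
time: 16.3
tcp_pos: [518.3, -345.1, 179.7]
tool_rot: [0.097, 0.995, -0.0, 0.002]
ft_force: [-0.2, 0.7, -0.6]
finger_gap: 85.5
grasp_force: 0.0
```

Run:
```python
from h import *
from station import capture
np.set_printoptions(precision=1,suppress=True)
A,s=cur();print(A[:3,3],s["ft_force"],s["finger_gap"],s["grasp_force"])
c=capture("scene");im=c["img"][140:300,90:290];cv2.imwrite("pics/s4.png",cv2.resize(im,None,fx=3.5,fy=3.5)[...,::-1])
P=cloud(c);Q=P-[517,-345,0];m=(np.hypot(Q[...,0],Q[...,1])<45)&(P[...,2]>42)&(P[...,2]<58)
print("scene top z",np.percentile(P[m][:,2],[5,50,95]),P[m].mean(0),m.sum())
m=(abs(P[...,2]-95)<4);m[:,:100]=0;m[:,270:]=0;m[:160]=0
print("tub rim",cv2.minAreaRect(P[m][:,:2].astype(np.float32)))
w=capture("wrist");P=cloud(w);Q=P-[517,-345,0];m=(np.hypot(Q[...,0],Q[...,1])<50)&(P[...,2]>40)&(P[...,2]<62)
p=P[m];n=np.linalg.svd(p-p.mean(0),full_matrices=False)[2][2];print("wrist top",np.percentile(p[:,2],[5,50,95]),p.mean(0),cv2.minEnclosingCircle(p[:,:2].astype(np.float32)),"tilt",np.arccos(abs(n[2])))
```

```text
[ 518.3 -345.1  179.7] [-0.2  0.7 -0.6] 85.4959237901653 0.0
scene top z [43.2 50.4 53. ] [ 521.8 -343.1   49.7] 393
tub rim ((517.2379760742188, -346.6646423339844), (244.0014190673828, 192.48397827148438), 78.69763946533203)
wrist top [49.4 51.  52.1] [ 516.5 -346.2   50.8] ((517.61962890625, -346.41143798828125), 29.842844009399414) tilt 0.004706922548136689
```

View pics/s4.png

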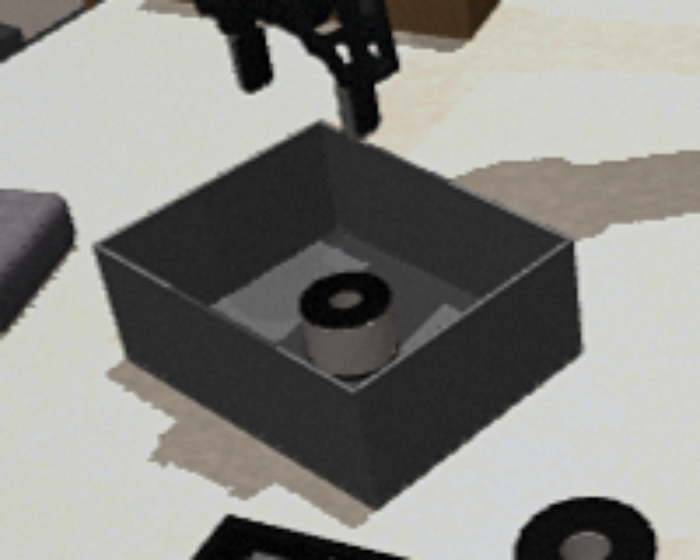

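The reel stands upright in the middle of the tub at crop (347,320). Its top face is at 50.8 mm with 0.005 rad of tilt, the tub has not moved, and the gripper is clear. I'm handing in.

```bash
python3 -c "
from station import hand_in;print(hand_in())"
```

```text
the job is handed in; nothing more can be done
None
```

The solder reel stands upright and released on the tub's floor, and the job is handed in; no verdict came back, but my last measurements (tilt 0.005 rad, tub within 1 mm of its start, about 16 s used) meet the end conditions.

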